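Set a cup mould in a bench jigger and hold the profile arm on its stop

ROBOT

A 6-joint arm with a two-finger parallel gripper is mounted at the origin on the work surface. World frame = base frame: x ahead of the robot, y to its left, z up, the work surface at z = 0. Lengths are in mm, angles in rad, forces in N, time in s.
With the tool pointing down it reaches from about 350 to 775 mm from the base axis. Payload 7.3 kg.
Tool frame: the origin (TCP) lies on the centre line of the jaws, within the pads' length; the fingertips stand 22 mm ahead of it and the grasp point (between the pads) lies 3 mm ahead of it; z points along the fingers, y is the direction in which the jaws open and shut (so a half turn about z gives the same grasp; the last joint's range is limited). The gripper opens to 92 mm and grips with 3 to 60 N. Pads are 19 mm wide; open, the fingers measure 130 mm over their backs; the gripper's body (75 mm by 190 mm) begins 47 mm behind the grasp point.
Start: joints at [-0.146, 0.342, 1.524, -0, 1.275, -0.146], TCP at [525.017, 0.02, 248.741] pointing down, gripper open.
Joint ranges: [-2.53, 2.53], [-0.77, 2.02], [0.04, 2.7], [-1, 4.14], [0.28, 2.66], [-3.11, 3.11]. Speed limits (rad/s): [2.57, 2.57, 3.14, 3.14, 3.14, 3.14].

INTERFACE

Orientations are given as [roll, pitch, yaw] about the fixed x, y, z axes, in that order (R = Rz(yaw) Ry(pitch) Rx(roll)).
In Python, from plant import get_obs, capture, bot, spot_in gives the robot as it stands.
- The arm moves only by the shell command python3 -m handwheel 'ROWS' [OPENING]. ROWS is JSON, a list of rows, each a list of 2 entries, a list of its own where there are three numbers: the shift along the world's x, y, z in mm, then the turn, a rotation vector about the world's x, y, z in rad. In form: [[[x, y, z], [wx, wy, wz]], ...]. A call has 1 to 12 rows; each row shifts and turns the commanded pose from where the row before left it; what a row does not reach is not made up. A row lasts 1/8 s, in which the tool goes at most 62.5 mm and 10.7 degrees, less where a joint would pass 70% of its speed; a pose out of reach is approached as far as the arm can. A call is refused whole if a number of a shift passes 62.5 or a number of a turn 0.188, either way. A call with a gripper value outside its range is refused whole. OPENING is the closure, from 0 (fully open) to 1 (shut), set as the call begins (- or left out, the last holds). The fingers move at their own pace and stop on an object; the grip force is fixed at half the most. Time passes only in rows, so rows that do not move let the fingers close. It gives the time, the measured TCP pose, the force and the opening at its end, in the units of the state.
- get_obs(): the state, without advancing time (a new reading comes with each control period).
- capture(name): name is "scene" or "side" or "wrist"; returns a dict with "img" (420x560x3 uint8, red, green, blue), "fx", "fy", "cx", "cy" (pixels), "cam_to_world" (4x4, takes a point from camera to world coordinates). Camera axes: x right, y up, looking along -z (the intrinsics and any distortion apply to the point x, -y, -z); pixel columns grow to the right and rows downward; lengths in mm; the calibration is good to about 2 mm. The wrist camera is an equidistant fisheye: a pixel r from the principal point sees the ray r / f radians off the axis. A picture is of the moment at which its call begins. There is no depth.
- bot.close_job(): hands the job in, once; it reports no verdict.
Trained networks look in the newest picture that a camera, given by its name, has taken for a name from the list of things; names that differ only in an ending like _2 or _b are one class to them, and where a whole thing is asked for, a point or a joint stands for the part that bears it (a point fixed in the world has none). Each returns a list of dicts, best first, with "score" (0 to 1); they miss things now and then, are a little off and sometimes report something else, mostly with a low value. They report only what shows in the picture. A call takes as long as a camera call.
- spot_in(thing, camera): "xyz" ([x, y, z] in mm, in the coordinates of the camera as it stood for that picture, good to about 4 mm: the middle of the surface that is visible of it).
The state is a dict: "time": time; "joint_positions": joint angles; "dq": joint speeds; "tau": joint torques, N m; "tool_pos": TCP position; "tcp_rot": TCP orientation; "contact_force": force on the tool from outside, world axes, zero at the start; "moment": the same for the moment, N m; "grip_width": finger opening in mm.
Only numpy, scipy, OpenCV 4.12 (cv2) and the standard library are available. Lean on these libraries where they do the work, as an engineer would, in place of code of your own. Each camera call takes 0.05 s, during which the arm holds its last target. There are 200 camera calls.

TASK

We are setting up the bench jigger dry, before any clay goes in: take the small round hollow plaster cup mould, lower it upright, foot down, into the ring of the cup head until it sits fully home, and let it go. Then take the profile arm by its red T-handle, pull it forward and down against its spring until it is hard on its stop, and finish while still holding it there, with the profile blade hanging clear inside the seated mould, so that the gap can be checked. Leave the other moulds, tools and pots on the bench where they are.

Things in the scene. Friction and masses are not known exactly. Their poses are not given: they have to be found in the camera images.
- mould: the mould to set: round, hollow, white plaster, 74 mm tall, loose, upright, about 0.19 kg. Outside: a straight collar 64 mm in diameter from 40 mm up to the rim, below it a straight foot 58 mm in diameter (lowest 4 mm chamfered). Cavity open at the top, about 44 mm wide and 40 mm deep. Can be gripped across the collar. Origin: centre of the underside, z up its axis.
- jigger: bench jigger: green cast bed fixed to the bench (x -85 to 85, y -90 to 200 mm, 16 mm thick), aluminium cup head (spindle locked) and a green column in +y that carries the arm; column top 148 mm, back rest behind it 195 mm. Origin: on the bench, under the cup head's axis; z up; -y is the way the arm points when down on its stop, level over the cup head.
- cup_seat (a point): centre of the floor inside the cup head's ring, 36 mm above the bench, where the mould's underside comes to rest. Ring 100 mm outside, 61 mm inside diameter, its rim 34 mm above this floor; a seated mould stands 40 mm out of it. With the arm at rest nothing is over the cup head; the blade is then about 120 mm from its axis.
- pivot (a point): on the arm's horizontal pivot axis (parallel to the jigger's x), in the middle of the arm's width, 130 mm above the bench, 150 mm from the cup head's axis in the jigger's +y.
- jig_arm (a joint): angle of the profile arm (rad). 0: at rest, leaning back 10 degrees past upright; its spring returns it there when let go. Grows as the arm is pulled forward and down. 1.745: level, hard on its rigid stop. The arm's elevation above level = 1.745 - value. At the handle the spring pulls back with about 5 N at rest, about 7 N at the stop. Arm: steel bar 16 mm wide, 20 mm high.
- handle: T-handle across the arm's free end, 215 mm from the pivot axis: red round grips 22 mm in diameter, from 13 to 75 mm each side of the middle, parallel to the pivot axis; dark boss 26 mm in diameter between. Height 342 mm at rest, 130 mm on the stop. Pinch a grip beside the arm, about 45 mm from the middle; both turn freely on the bar. Origin: middle of the bar, x along it.
- blade_tip (a point): lowest point of the brass half-profile blade (4 mm thick, 18 mm wide) that a dark clamp holds on the arm 150 mm from the pivot, over the cup head's axis with the arm level. It lies 55 mm below the arm's centre line; on the stop it hangs in a seated mould, 4 to 8 mm off its floor and wall. Clamp and bolts reach 30 mm above the centre line.
- casting_mould: another mould, to leave alone: a block of two plaster halves with two black bands, 61 x 85 mm and 95 mm tall. Origin: centre of the underside.
- hump_mould: another mould, to leave alone: a solid plaster saucer dome, 100 mm in diameter and 42 mm tall. Origin: centre of the underside.
- bisque_cup: terracotta cup, 72 mm wide at the rim, 70 mm tall, to leave alone. Origin: centre of the underside.
- jar: glaze jar with a blue cap, 64 mm in diameter, 85 mm tall, to leave alone. Origin: centre of the underside.
- spoon: spoon lying on the bench, to leave alone.
- brush: brush lying on the bench, to leave alone.
- rib: flat wooden rib, 122 x 45 x 6 mm, lying on the bench, to leave alone.

How it is judged:
By the outcome, as a careful person would: the job done as asked, in the order asked, and still so for the second after the job is handed in, while the arm keeps its last pose, push and grip.
It also fails if it takes over 72 s, if anything falls off the work surface, if the arm or the gripper's body presses on something with over 40 N, if the wrist force passes 120 N, or if a joint passes its speed limit or range.

## Working session

There is one attempt and no reset: what is moved stays moved. The work goes in short steps, Python scripts to look and compute and a shell command to move; the robot and the scene stay as the last step left them, time stands still between calls to the robot, and variables do not carry over. Pictures are saved under pics/ and viewed, about 8 in all and at most 12, crops included, and the job is handed in when it is done.

```bash
mkdir -p pics; ls
cat > h.py <<'E'
import numpy as np, cv2
from plant import get_obs, capture, bot, spot_in
def w(c,p): return (c["cam_to_world"]@np.r_[p,1])[:3]
def proj(c,P):
    q=np.linalg.inv(c["cam_to_world"])@np.r_[P,1]; return c["cx"]+c["fx"]*q[0]/-q[2], c["cy"]-c["fy"]*q[1]/-q[2]
def ray(c,u,v,z):
    d=c["cam_to_world"][:3,:3]@np.array([(u-c["cx"])/c["fx"],-(v-c["cy"])/c["fy"],-1]); o=c["cam_to_world"][:3,3]
    return o+d*(z-o[2])/d[2]
E
python3 - <<'E'
from h import *
print({k:np.round(v,3).tolist() for k,v in get_obs().items()})
for n in("scene","side"):
    c=capture(n); cv2.imwrite(f"pics/{n}0.png",c["img"][:,:,::-1])
    print(n,c["cam_to_world"].round(3).tolist(),c["fx"],[k for k in c])
    for t in("mould","jigger","handle","jig_arm","blade_tip","cup_seat","pivot","casting_mould","hump_mould","bisque_cup","jar"):
        print(t,[(round(r["score"],2),w(c,r["xyz"]).round().tolist()) for r in spot_in(t,n)[:3]])
E
```

```text
pics
{'time': 0.0, 'joint_positions': [-0.146, 0.343, 1.525, -0.0, 1.275, -0.146], 'dq': [-0.001, -0.001, -0.002, -0.0, 0.001, 0.001], 'tau': [0.001, -43.125, -24.422, 0.072, 0.056, -0.0], 'tool_pos': [524.647, 0.079, 248.053], 'tcp_rot': [-3.14, -0.0, 1.571], 'contact_force': [-0.618, 0.35, -1.17], 'moment': [-0.004, -0.039, 0.025], 'grip_width': 91.665}
scene [[0.837, -0.405, 0.368, 994.934], [0.547, 0.634, -0.546, -593.921], [-0.012, 0.658, 0.753, 1069.027], [0.0, 0.0, 0.0, 1.0]] 394.9725771227705 ['img', 'fx', 'fy', 'cx', 'cy', 'cam_to_world']
mould [(0.86, [518.0, -383.0, 57.0])]
jigger [(0.78, [542.0, 151.0, 26.0])]
handle [(0.76, [527.0, 264.0, 349.0]), (0.16, [521.0, -383.0, 56.0])]
jig_arm [(0.86, [516.0, 249.0, 312.0])]
blade_tip [(0.72, [517.0, 248.0, 307.0])]
cup_seat [(0.74, [540.0, 154.0, 26.0])]
pivot [(0.76, [541.0, 154.0, 29.0])]
casting_mould [(0.76, [659.0, -229.0, 87.0]), (0.24, [524.0, 262.0, 349.0])]
hump_mould [(0.8, [466.0, -217.0, 31.0]), (0.71, [656.0, -230.0, 92.0])]
bisque_cup [(0.61, [782.0, 34.0, 46.0]), (0.61, [519.0, 249.0, 312.0]), (0.43, [517.0, -384.0, 56.0])]
jar [(0.56, [679.0, -419.0, 89.0])]
side [[-0.904, 0.325, -0.278, 217.502], [-0.427, -0.655, 0.623, 870.819], [0.02, 0.682, 0.731, 1206.131], [0.0, 0.0, 0.0, 1.0]] 484.9471233640882 ['img', 'fx', 'fy', 'cx', 'cy', 'cam_to_world']
mould [(0.8, [511.0, -370.0, 60.0])]
jigger [(0.8, [506.0, 232.0, 23.0]), (0.52, [506.0, 266.0, 347.0])]
handle [(0.96, [493.0, 272.0, 353.0]), (0.16, [404.0, -58.0, 18.0])]
jig_arm []
blade_tip [(0.95, [504.0, 269.0, 345.0]), (0.71, [449.0, -192.0, 25.0]), (0.22, [491.0, 274.0, 353.0])]
cup_seat [(0.9, [504.0, 229.0, 24.0])]
pivot [(0.68, [505.0, 234.0, 22.0])]
casting_mould [(0.81, [631.0, -200.0, 36.0]), (0.51, [502.0, 265.0, 344.0]), (0.45, [448.0, -191.0, 26.0])]
hump_mould [(0.7, [446.0, -191.0, 23.0]), (0.22, [765.0, -137.0, 6.0])]
bisque_cup [(0.94, [783.0, 17.0, 46.0])]
jar []
```

View pics/scene0.png

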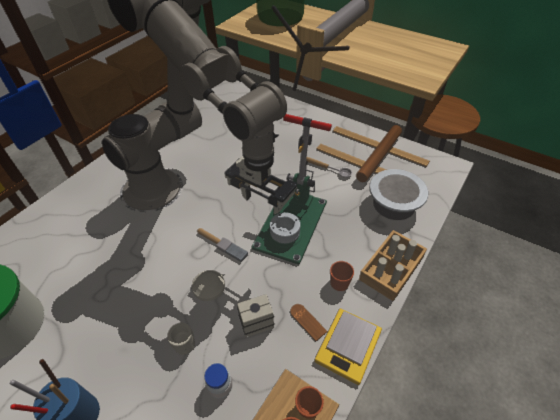

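View pics/side0.png

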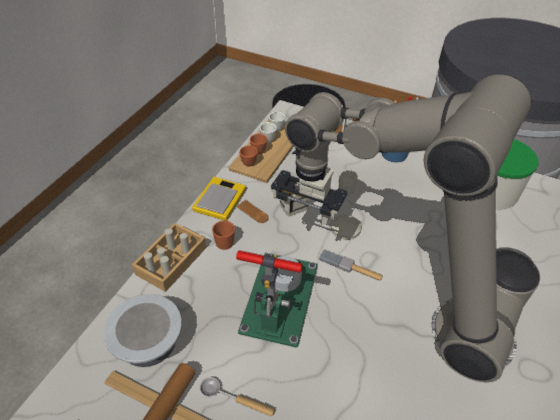

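Scene view: jigger near (290,225), handle (307,122), cup mould about (180,333), hump (208,285), casting (255,312). Side view: jigger (280,300), red handle (268,261). I need one enlarged composite.

Run:
```python
import cv2,numpy as np
s=cv2.imread("pics/scene0.png");d=cv2.imread("pics/side0.png")
f=lambda i,x,y,w,h,k:cv2.resize(i[y:y+h,x:x+w],None,fx=k,fy=k,interpolation=cv2.INTER_CUBIC)
a=f(s,240,105,100,170,3.5);b=f(d,220,235,110,120,3.5)  # 350x595, 385x420
o=np.zeros((600,740,3),np.uint8);o[:595,:350]=a;o[:420,352:737]=b
o[422:597,352:352+350]=cv2.convertScaleAbs(f(s,130,305,100,50,3.5),alpha=1.5)
cv2.imwrite("pics/c1.png",o)
```

```text
(no output)
```

View pics/c1.png

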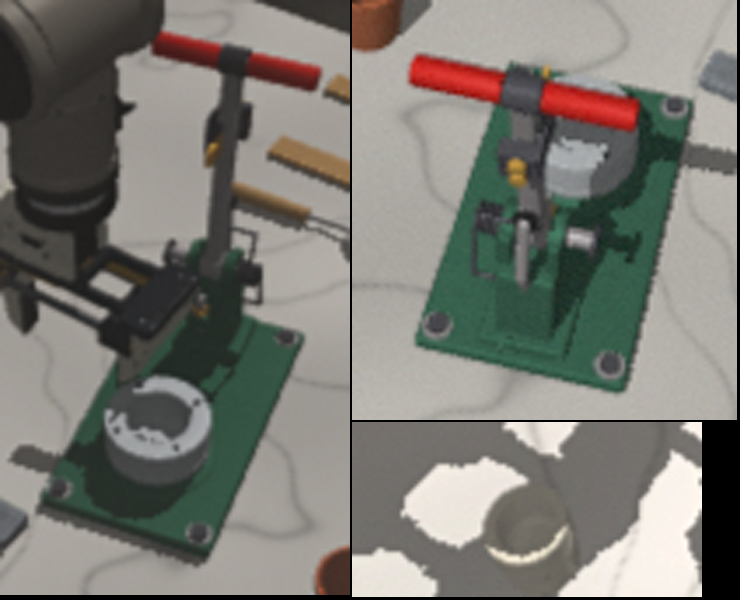

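Composite: bed corners, ring rim (158,418 in left crop), handle ends and the mould rim (528,523) are clear; the cavity is open at the top. Fitting the jigger pose.

```bash
cat > fit.py <<'E'
from h import *
from scipy.optimize import least_squares
A=lambda u,v:(240+u/3.5,105+v/3.5); B=lambda u,v:(220+(u-352)/3.5,235+v/3.5)
s=capture("scene");d=capture("side")
e=np.radians(100); hy=150-215*np.cos(e); hz=130+215*np.sin(e)
# local pts
L=[(s,A(42,505),(-85,-90,16)),(s,A(207,549),(85,-90,16)),(s,A(303,337),(85,200,16)),(s,A(158,418),(0,0,70)),
(d,B(418,345),(85,200,16)),(d,B(625,390),(-85,200,16)),(d,B(692,98),(-85,-90,16)),(d,B(510,65),(85,-90,16)),
(s,A(153,43),(-75,hy,hz)),(s,A(320,77),(75,hy,hz)),(d,B(413,70),(75,hy,hz)),(d,B(637,113),(-75,hy,hz))]
def T(p,P): c,n=np.cos(p[2]),np.sin(p[2]); return np.array([p[0]+c*P[0]-n*P[1],p[1]+n*P[0]+c*P[1],P[2]])
f=lambda p:np.ravel([np.subtract(proj(c,T(p,P)),uv) for c,uv,P in L])
if __name__=="__main__":
    r=least_squares(f,[530,130,0],loss="soft_l1",x_scale=[10,10,.1]); print(r.x.round(3)); print(f(r.x).reshape(-1,2).round(1).tolist())
    for z in (16,70): print(z,ray(s,*A(158,418),70).round(1))
    print("mould",ray(s,180.3,333.9,74).round(1), ray(s,180.3,333.9,74)-0)
    for n,P in dict(pivot=(0,150,130),handle=(0,hy,hz),stop=(0,-65,130)).items(): print(n,T(r.x,P).round(1))
E
python3 fit.py
```

```text
[5.46547e+02 8.32580e+01 2.11000e-01]
[[-1.8, -3.0], [0.0, -0.2], [-0.7, -2.8], [-1.0, -1.5], [-2.1, -1.7], [-0.6, -1.1], [-0.8, -0.7], [-2.1, -1.7], [-1.4, -1.1], [-2.2, -0.4], [-0.9, -0.2], [-0.0, 0.5]]
16 [552.9  79.7  70. ]
70 [552.9  79.7  70. ]
mould [ 523.  -381.9   74. ] [ 522.96924959 -381.90342503   74.        ]
pivot [515.1 229.9 130. ]
handle [507.3 266.4 341.7]
stop [560.2  19.7 130. ]
```

```bash
python3 -m handwheel '[[[0,-30,0],[0,0,0]],[[0,-50,0],[0,0,0]],[[0,-50,0],[0,0,0]],[[0,-50,0],[0,0,0]],[[0,-50,0],[0,0,0]],[[0,-50,0],[0,0,0]],[[0,-50,0],[0,0,0]],[[-4,-30,-20],[0,0,0]],[[0,-20,-20],[0,0,0]],[[0,0,0],[0,0,0]],[[0,0,0],[0,0,0]]]' 0
cat >> h.py <<'E'
def fproj(c,P):
    q=np.linalg.inv(c["cam_to_world"])@np.r_[P,1]; x,y,z=q[0],-q[1],-q[2]; r=np.hypot(x,y); t=np.arctan2(r,z)/max(r,1e-9)
    return c["cx"]+c["fx"]*t*x, c["cy"]+c["fy"]*t*y
def fray(c,u,v,z):
    a,b=(u-c["cx"])/c["fx"],(v-c["cy"])/c["fy"]; t=np.hypot(a,b); k=np.sinc(t/np.pi)
    d=c["cam_to_world"][:3,:3]@np.array([a*k,-b*k,-np.cos(t)]); o=c["cam_to_world"][:3,3]; return o+d*(z-o[2])/d[2]
def snap(n,f):
    c=capture(n); cv2.imwrite(f"pics/{f}.png",c["img"][:,:,::-1]); return c
E
python3 - <<'E'
from h import *
o=get_obs();print(o["tool_pos"],o["tcp_rot"],o["contact_force"])
c=snap("wrist","w1"); print(c["cam_to_world"].round(2).tolist(),c["fx"])
print([(round(r["score"],2),w(c,r["xyz"]).round().tolist()) for r in spot_in("mould","wrist")])
print(fproj(c,[521,-382,74]))
for n in("scene","side"):
    c=snap(n,n+"1"); print([(round(r["score"],2),w(c,r["xyz"]).round().tolist()) for r in spot_in("mould",n)])
E
```

```text
time: 2.68
tool_pos: [521.5, -378.9, 209.2]
tcp_rot: [3.141, -0.0, 1.572]
contact_force: [0.8, 0.1, -0.1]
grip_width: 91.7
[ 521.53892869 -378.9204489   209.19502189] [ 3.14114765e+00 -2.98995685e-04  1.57172455e+00] [ 0.778289    0.13290997 -0.08867523]
[[1.0, 0.0, -0.0, 521.95], [-0.0, 0.95, 0.3, -296.51], [0.0, -0.3, 0.95, 344.97], [0.0, 0.0, 0.0, 1.0]] 325.19226210127806
[(0.91, [521.0, -386.0, 69.0])]
(np.float64(282.1430369292078), np.float64(195.29110316143152))
[(0.61, [524.0, -388.0, 52.0]), (0.56, [657.0, -229.0, 91.0])]
[(0.57, [509.0, -365.0, 59.0])]
```

View pics/w1.png

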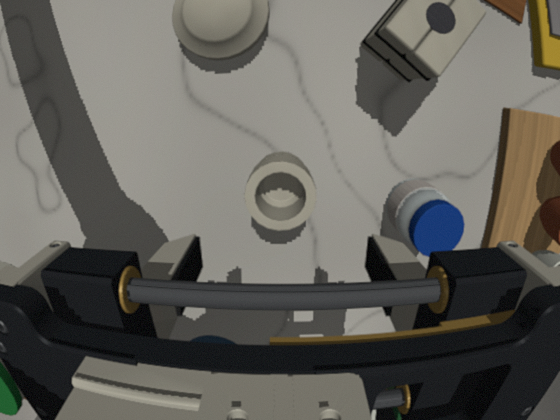

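Mould rim centre at (280,194) px, matching the predicted (282,195) for (521,-382); it lies between the jaws and is clear of the jar (435,225). Lower and grip.

```bash
python3 -m handwheel '[[[-1,-3,-36],[0,0,0]],[[0,0,-40],[0,0,0]],[[0,0,-40],[0,0,0]],[[0,0,-20],[0,0,0]],[[0,0,-10],[0,0,0]],[[0,0,0],[0,0,0]],[[0,0,0],[0,0,0]]]'
python3 -m handwheel '[[[0,0,0],[0,0,0]],[[0,0,0],[0,0,0]],[[0,0,0],[0,0,0]],[[0,0,0],[0,0,0]],[[0,0,0],[0,0,0]],[[0,0,0],[0,0,0]],[[0,0,0],[0,0,0]],[[0,0,0],[0,0,0]]]' 1
```

```text
time: 3.85
tool_pos: [520.6, -383.4, 64.1]
tcp_rot: [3.14, 0.002, 1.571]
contact_force: [-0.1, -0.3, 0.4]
grip_width: 92.0
time: 4.85
tool_pos: [519.9, -383.1, 62.9]
tcp_rot: [-3.142, 0.0, 1.571]
contact_force: [-3.1, -0.7, 4.6]
grip_width: 61.8
```

```bash
python3 -m handwheel '[[[0,0,10],[0,0,0]],[[0,0,30],[0,0,0]],[[0,0,50],[0,0,0]],[[0,0,50],[0,0,0]],[[0,0,10],[0,0,0]],[[2,30,0],[0,0,0]],[[3,50,0],[0,0,0]],[[3,50,0],[0,0,0.03]],[[3,50,0],[0,0,0.04]],[[3,50,0],[0,0,0.04]],[[3,50,0],[0,0,0.05]],[[3,50,0],[0,0,0.05]]]'
python3 - <<'E'
from h import *
c=snap("wrist","w2"); cc=c["img"].copy()
o=get_obs();T=np.array(o["tool_pos"]);print(T,o["grip_width"])
print(fproj(c,[547,83,70]),fproj(c,[T[0],T[1],T[2]+11]))
for t in("mould","cup_seat","jigger"): print(t,[(round(r["score"],2),w(c,r["xyz"]).round().tolist()) for r in spot_in(t,"wrist")])
E
```

```text
time: 6.35
tool_pos: [539.4, -51.0, 211.4]
tcp_rot: [-3.14, -0.001, 1.782]
contact_force: [1.2, 0.5, -1.9]
grip_width: 61.9
[539.04877891 -45.27692282 211.41687687] 61.65778980661741
(np.float64(325.6186608938671), np.float64(42.11231194700662)) (np.float64(284.464541796787), np.float64(274.95850841468206))
mould [(0.61, [542.0, -44.0, 221.0])]
cup_seat [(0.94, [549.0, 60.0, 19.0])]
jigger [(0.71, [549.0, 61.0, 16.0])]
```

View pics/w2.png

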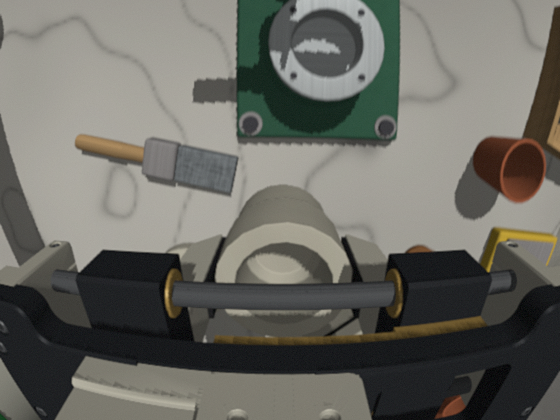

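Mould held, ring centre near (326,47) px vs predicted (326,42); bed front edge is level in the image, so the yaw fits. Settle and measure the ring precisely.

```bash
python3 -m handwheel '[[[0,-40,0],[0,0,0]],[[0,0,0],[0,0,0]],[[0,0,0],[0,0,0]],[[0,0,0],[0,0,0]],[[0,0,0],[0,0,0]]]'
python3 - <<'E'
from h import *
from scipy.optimize import least_squares
c=snap("wrist","w3");T=np.array(get_obs()["tool_pos"]);print(T,get_obs()["tcp_rot"])
im=c["img"].astype(int); 
# model-based: ring outer circle r=50 z=70, inner r=30.5 z=70 and boundaries by gradient
g=cv2.GaussianBlur(c["img"],(3,3),0); sat=im.max(2)-im.min(2)
f=c["img"][:,:,1].astype(float)-c["img"][:,:,0].astype(float) # green-red
gray=cv2.cvtColor(g,cv2.COLOR_RGB2GRAY).astype(float)
th=np.linspace(0,2*np.pi,180,endpoint=False)
def samp(I,cx,cy,r,z):
    P=np.array([fproj(c,[cx+r*np.cos(t),cy+r*np.sin(t),z]) for t in th],np.float32)
    return cv2.remap(I.astype(np.float32),P[:,0],P[:,1],cv2.INTER_LINEAR).ravel()
best=[]
for x in np.arange(538,560,1.):
  for y in np.arange(66,92,1.):
    a=np.mean(np.clip(samp(gray,x,y,47,70)-samp(gray,x,y,53,70),-60,60)); b=np.mean(np.clip(samp(gray,x,y,33,70)-samp(gray,x,y,28,70),-60,60))
    best.append((a+b,x,y,a,b))
best.sort(reverse=True);print(np.round(best[:6],1).tolist())
_,x,y=best[0][:3]
out=c["img"][:,:,::-1].copy()
for r,col in((50,(0,0,255)),(30.5,(255,0,0))):
    for t in th:
        u,v=fproj(c,[x+r*np.cos(t),y+r*np.sin(t),70]); 
        if 0<=v<420: out[int(round(v)),int(round(u))]=col
for r,z in((32,11),(22,11)):
    for t in th:
        u,v=fproj(c,[T[0]+r*np.cos(t),T[1]+r*np.sin(t),T[2]+z]); out[int(v),int(u)]=(255,0,255)
cv2.imwrite("pics/w3b.png",cv2.resize(out[:330,150:450],None,fx=1.8,fy=1.8,interpolation=cv2.INTER_NEAREST))
E
```

```text
time: 7.18
tool_pos: [540.0, -92.6, 212.7]
tcp_rot: [3.142, -0.0, 1.781]
contact_force: [0.9, -0.5, -1.1]
grip_width: 61.4
[540.01770016 -92.57521648 212.71420589] [ 3.14152195e+00 -9.32295503e-05  1.78135335e+00]
[[59.8, 549.0, 80.0, 31.4, 28.4], [59.1, 548.0, 80.0, 31.0, 28.2], [58.8, 548.0, 81.0, 30.8, 28.1], [58.8, 549.0, 81.0, 30.8, 27.9], [58.4, 550.0, 80.0, 30.7, 27.7], [58.4, 550.0, 81.0, 30.9, 27.5]]
```

View pics/w3b.png

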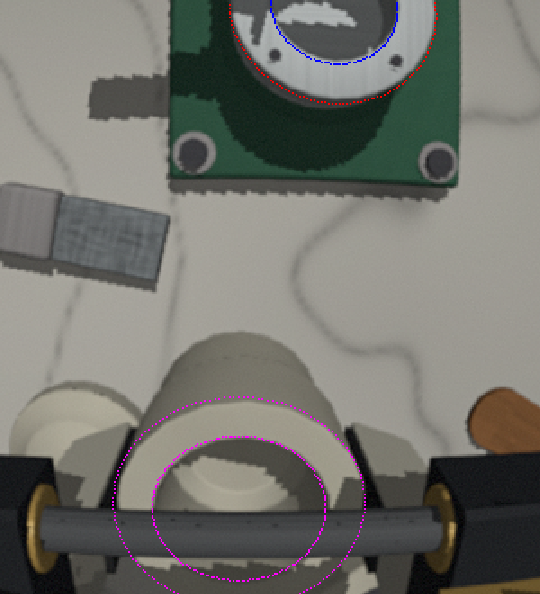

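Ring overlay fits at (549,80); mould is concentric with the TCP within ~1 mm. Move to hover just above the ring and re-check.

```bash
python3 -m handwheel '[[[1,20,0],[0,0,0]],[[2,40,0],[0,0,0]],[[2,45,-10],[0,0,0]],[[2,40,-20],[0,0,0]],[[2,20,-20],[0,0,0]],[[0,8,-16],[0,0,0]],[[0,0,0],[0,0,0]],[[0,0,0],[0,0,0]],[[0,0,0],[0,0,0]]]'
python3 - <<'E'
from h import *
T=np.array(get_obs()["tool_pos"]);print(T)
O=[]
for n,pr in(("wrist",fproj),("scene",proj),("side",proj)):
    c=snap(n,n+"4"); out=c["img"][:,:,::-1].copy()
    k=4 if n!="wrist" else 2
    u0,v0=map(int,pr(c,[549,80,90])); w2,h2=(180,130) if n=="wrist" else (45,48)
    u0=max(u0,w2);v0=max(v0,h2)
    out=cv2.resize(out[v0-h2:v0+h2,u0-w2:u0+w2],None,fx=k,fy=k,interpolation=cv2.INTER_CUBIC)
    for X,Y,z,r,col in((549,80,70,50,(0,0,255)),(T[0],T[1],T[2]+11,32,(255,0,255)),(T[0],T[1],T[2]-63,29,(255,0,255))):
        P=[pr(c,[X+r*np.cos(t),Y+r*np.sin(t),z]) for t in np.linspace(0,2*np.pi,90)]
        P=np.array([((u-u0+w2)*k+k/2,(v-v0+h2)*k+k/2) for u,v in P])
        for p in P: cv2.circle(out,tuple(int(q) for q in p),1,col,-1)
    O.append(out)
    print(n,O[-1].shape)
h=520; W=np.zeros((600,800,3),np.uint8); a=cv2.resize(O[0],(440,318)); W[:318,:440]=a; W[:384,440:800]=O[1]; W[320:600,:262]=cv2.resize(O[2],(262,280)); cv2.imwrite("pics/c4.png",W)
E
```

```text
time: 8.35
tool_pos: [549.5, 79.2, 147.6]
tcp_rot: [3.14, 0.0, 1.78]
contact_force: [-0.0, 0.6, -1.5]
grip_width: 61.9
[549.53512534  79.24475024 147.62719213]
wrist (520, 720, 3)
scene (384, 360, 3)
side (384, 360, 3)
```

View pics/c4.png

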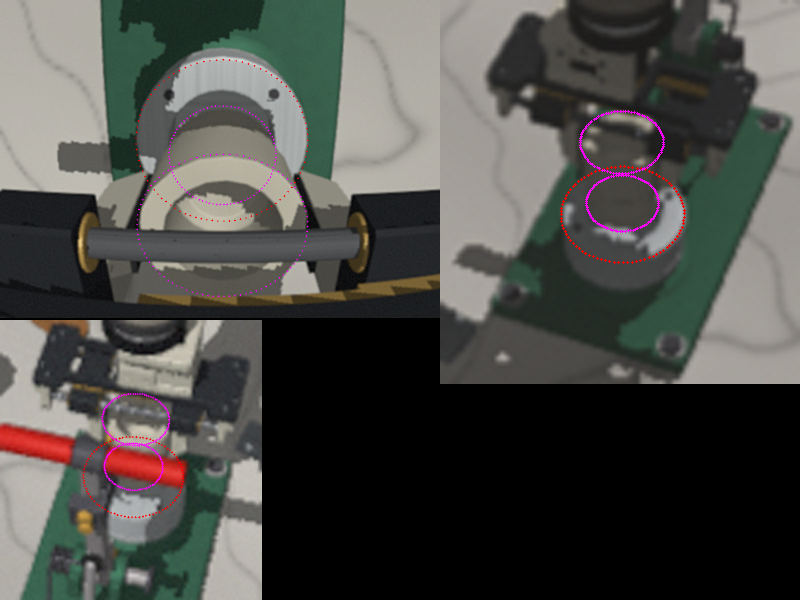

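```bash
cat > ring.py <<'E'
from h import *
from scipy.optimize import least_squares
def edges(img,c,angs,X,Y,r0,r1,z=70,pr=fproj):
    g=cv2.GaussianBlur(img,(3,3),0).astype(np.float32); rr=np.arange(r0,r1,.5); E=[]
    for a in np.radians(angs):
        P=np.array([pr(c,[X+r*np.cos(a),Y+r*np.sin(a),z]) for r in rr],np.float32)
        s=cv2.remap(g,P[:,0],P[:,1],cv2.INTER_LINEAR)[:,0]
        d=np.linalg.norm(s[4:]-s[:-4],axis=1); i=d.argmax(); E.append((np.degrees(a),rr[i+2],d[i],s[max(i-1,0)].astype(int).tolist(),s[min(i+5,len(s)-1)].astype(int).tolist()))
    return E
E
python3 - <<'E'
from ring import *
import pickle
c=capture("wrist")
for e in edges(c["img"],c,range(-20,221,15),549,80,38,62): print("%d %.1f %.0f %s %s"%e)
b=c["img"][:,:,::-1]; u,v=map(int,fproj(c,[549,80,70])); print(u,v)
cv2.imwrite("pics/w5.png",cv2.resize(b[max(0,v-95):v+75,u-110:u+110],None,fx=3.5,fy=3.5,interpolation=cv2.INTER_NEAREST))
E
```

```text
-20 54.5 109 [134, 131, 118] [39, 39, 36]
-5 48.5 101 [162, 166, 164] [82, 106, 89]
10 49.0 136 [170, 174, 173] [57, 94, 74]
25 50.0 132 [165, 170, 168] [55, 94, 74]
40 50.5 151 [173, 177, 176] [56, 91, 73]
55 51.5 139 [166, 169, 169] [55, 95, 74]
70 51.5 96 [183, 187, 186] [114, 122, 118]
85 52.0 97 [192, 196, 195] [129, 133, 132]
100 52.0 110 [197, 201, 201] [127, 130, 129]
115 56.5 134 [121, 126, 124] [26, 46, 35]
130 49.5 100 [157, 161, 160] [81, 83, 83]
145 39.5 158 [166, 170, 169] [55, 54, 58]
160 50.5 76 [84, 87, 86] [26, 43, 34]
175 49.5 52 [85, 87, 86] [42, 66, 54]
190 49.5 67 [80, 83, 82] [25, 44, 35]
205 48.5 177 [168, 172, 171] [32, 49, 41]
220 55.0 87 [48, 47, 45] [122, 120, 110]
282 214
```

View pics/w5.png

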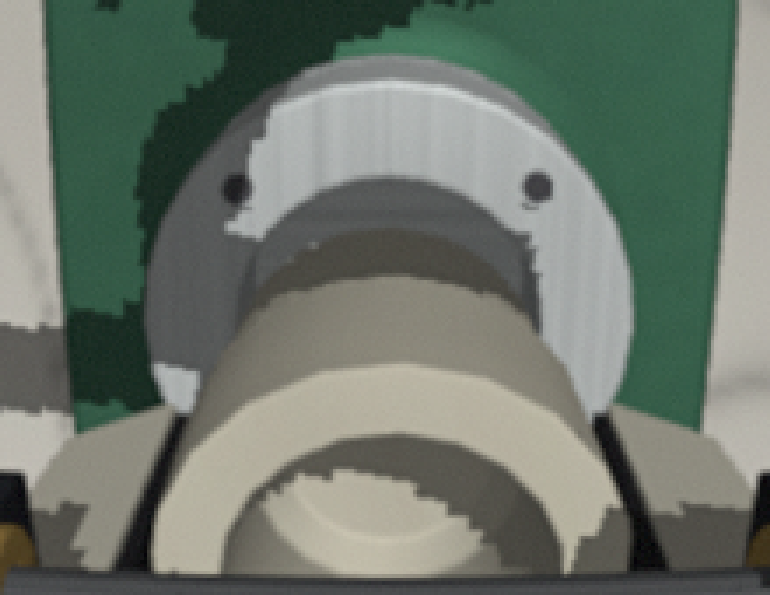

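Clean view: the visible grey band beyond the rim is the outer wall, the rim edges give ring centre ≈ (548.6, 82). Measure the mould's rim the same way.

Run:
```python
from ring import *
c=capture("wrist"); T=get_obs()["tool_pos"]; print(T)
def fit(E,X,Y,R):
    a=np.radians([e[0] for e in E]); P=np.c_[X+np.array([e[1] for e in E])*np.cos(a),Y+np.array([e[1] for e in E])*np.sin(a)]
    r=least_squares(lambda p:np.hypot(P[:,0]-p[0],P[:,1]-p[1])-R,[X,Y],loss="soft_l1"); return r.x.round(2),np.abs(r.fun).mean().round(2)
A=[0,10,20,30,40,50,60,70,80,90,100,110]
print("ring",fit(edges(c["img"],c,A+[175,185,190,195],549,82,46,54),549,82,50))
print("ring in",fit(edges(c["img"],c,[60,70,80,90,100,110,120],549,82,27,34),549,82,30.5))
for z in (9,11,13):
    E=edges(c["img"],c,range(20,171,10),T[0],T[1],28,36,T[2]+z); print(z,fit(E,T[0],T[1],32),[e[1] for e in E])
    E=edges(c["img"],c,range(40,141,10),T[0],T[1],18,26,T[2]+z); print("in",fit(E,T[0],T[1],22),[e[1] for e in E])
```

```text
[549.14783342  79.69668491 147.04858517]
ring (array([548.69,  81.69]), np.float64(0.41))
ring in (array([549.  ,  82.61]), np.float64(0.11))
9 (array([550.32,  78.24]), np.float64(0.46)) [np.float64(32.0), np.float64(34.5), np.float64(32.0), np.float64(32.5), np.float64(31.5), np.float64(30.5), np.float64(30.5), np.float64(30.0), np.float64(30.5), np.float64(30.0), np.float64(30.0), np.float64(30.0), np.float64(30.0), np.float64(30.5), np.float64(31.0), np.float64(31.0)]
in (array([550.24,  78.85]), np.float64(0.2)) [np.float64(22.5), np.float64(22.0), np.float64(22.0), np.float64(21.5), np.float64(21.0), np.float64(21.0), np.float64(21.0), np.float64(20.5), np.float64(21.0), np.float64(20.5), np.float64(21.0)]
11 (array([550.25,  78.9 ]), np.float64(0.38)) [np.float64(31.5), np.float64(34.5), np.float64(32.0), np.float64(32.5), np.float64(32.0), np.float64(31.5), np.float64(31.5), np.float64(31.0), np.float64(31.0), np.float64(30.5), np.float64(31.0), np.float64(30.5), np.float64(30.5), np.float64(30.5), np.float64(31.0), np.float64(31.0)]
in (array([550.28,  79.55]), np.float64(0.35)) [np.float64(22.5), np.float64(22.5), np.float64(22.5), np.float64(22.0), np.float64(22.0), np.float64(22.0), np.float64(22.0), np.float64(21.5), np.float64(21.5), np.float64(21.5), np.float64(19.0)]
13 (array([549.8 ,  79.49]), np.float64(0.39)) [np.float64(31.0), np.float64(34.5), np.float64(32.0), np.float64(32.5), np.float64(32.0), np.float64(32.0), np.float64(32.0), np.float64(31.5), np.float64(32.0), np.float64(31.5), np.float64(31.5), np.float64(31.5), np.float64(31.0), np.float64(31.5), np.float64(31.5), np.float64(31.0)]
in (array([549.67,  80.62]), np.float64(0.09)) [np.float64(23.0), np.float64(23.0), np.float64(23.0), np.float64(23.0), np.float64(23.0), np.float64(23.0), np.float64(23.0), np.float64(22.5), np.float64(22.5), np.float64(22.5), np.float64(22.0)]
```

```bash
python3 -m handwheel '[[[-1.2,2.6,0],[0,0,0]],[[0,0,-5],[0,0,0]],[[0,0,-4],[0,0,0]],[[0,0,-3],[0,0,0]],[[0,0,-3],[0,0,0]],[[0,0,-3],[0,0,0]],[[0,0,-2],[0,0,0]],[[0,0,0],[0,0,0]],[[0,0,0],[0,0,0]]]'
```

```text
time: 9.72
tool_pos: [547.9, 82.6, 126.8]
tcp_rot: [3.141, 0.0, 1.781]
contact_force: [1.0, 0.4, -1.3]
grip_width: 61.7
```

Foot is 6 mm below the rim with no contact force. Continue.

```bash
python3 -m handwheel '[[[0,0,-4],[0,0,0]],[[0,0,-4],[0,0,0]],[[0,0,-4],[0,0,0]],[[0,0,-4],[0,0,0]],[[0,0,0],[0,0,0]],[[0,0,0],[0,0,0]]]'
```

```text
time: 10.48
tool_pos: [547.8, 82.6, 110.7]
tcp_rot: [3.142, 0.0, 1.781]
contact_force: [0.6, -0.9, -2.5]
grip_width: 62.2
```

```bash
python3 -m handwheel '[[[0,0,-3],[0,0,0]],[[0,0,-3],[0,0,0]],[[0,0,-2],[0,0,0]],[[0,0,-1],[0,0,0]],[[0,0,0],[0,0,0]],[[0,0,0],[0,0,0]]]'
```

```text
time: 11.22
tool_pos: [548.0, 82.6, 101.8]
tcp_rot: [3.141, 0.0, 1.781]
contact_force: [2.5, -1.7, -0.9]
grip_width: 61.6
```

```bash
python3 -m handwheel '[[[0,0,-1],[0,0,0]],[[0,0,-1],[0,0,0]],[[0,0,-1],[0,0,0]],[[0,0,0],[0,0,0]],[[0,0,0],[0,0,0]]]'
```

```text
time: 11.85
tool_pos: [548.2, 82.6, 98.9]
tcp_rot: [3.141, 0.0, 1.781]
contact_force: [4.7, -2.6, 0.9]
grip_width: 61.9
```

```bash
python3 -m handwheel '[[[0.7,-0.4,-1],[0,0,0]],[[0,0,-1],[0,0,0]],[[0,0,0],[0,0,0]],[[0,0,0],[0,0,0]]]'
```

```text
time: 12.35
tool_pos: [548.3, 82.4, 98.7]
tcp_rot: [3.141, -0.0, 1.781]
contact_force: [-3.6, -1.7, 18.3]
grip_width: 61.9
```

Floor contact at TCP z 98.7, against 99 predicted: home. Relieve, open and retreat upward.

```bash
python3 -m handwheel '[[[0,0,1],[0,0,0]],[[0,0,0],[0,0,0]],[[0,0,0],[0,0,0]],[[0,0,0],[0,0,0]],[[0,0,0],[0,0,0]],[[0,0,0],[0,0,0]]]' 0
python3 -m handwheel '[[[0,0,10],[0,0,0]],[[0,0,20],[0,0,0]],[[0,0,35],[0,0,0]],[[0,-20,35],[0,0,0]],[[0,-40,20],[0,0,0]],[[0,-20,0],[0,0,0]],[[0,0,0],[0,0,0]],[[0,0,0],[0,0,0]]]'
python3 - <<'E'
from h import *
c=snap("wrist","w6"); b=c["img"][:,:,::-1]
u,v=map(int,fproj(c,[549,81,100])); print(u,v)
k=2.2; h=95; v0=max(0,v-h)
out=cv2.resize(b[v0:v+h+20,u-130:u+130],None,fx=k,fy=k,interpolation=cv2.INTER_CUBIC)
for r,z,col in((32,110,(255,0,255)),(50,70,(0,0,255))):
  for t in np.linspace(0,2*np.pi,120):
    p=fproj(c,[548.8+r*np.cos(t),82+r*np.sin(t),z]); cv2.circle(out,(int((p[0]-u+130)*k),int((p[1]-v0)*k)),1,col,-1)
cv2.imwrite("pics/w6c.png",out)
E
```

```text
time: 13.1
tool_pos: [548.5, 82.2, 97.7]
tcp_rot: [-3.142, -0.0, 1.781]
contact_force: [0.0, -0.4, -1.0]
grip_width: 92.1
time: 14.1
tool_pos: [548.0, 3.0, 216.7]
tcp_rot: [-3.14, -0.001, 1.781]
contact_force: [-0.3, 0.3, -1.0]
grip_width: 91.5
305 104
```

View pics/w6c.png

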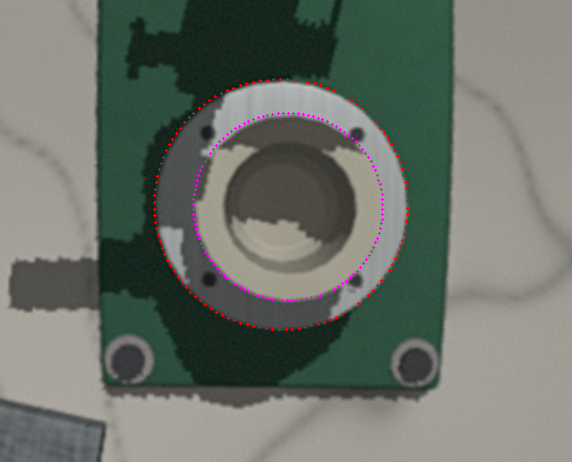

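Mould rim and ring overlays both match: seated, concentric at (548.8, 82). Handle at rest should be at (509.6,265.2,342); I'll take the −x grip at about (465.6,255.8).

```bash
python3 -m handwheel '[[[0,0,30],[0,0,-0.1745]],[[0,0,50],[0,0,-0.1745]],[[0,0,50],[0,0,-0.1745]],[[0,0,40],[0,0,-0.1745]],[[-5,10,15],[0,0,-0.1745]],[[-10,20,0],[0,0,-0.1745]],[[-15,30,0],[0,0,-0.1745]],[[-15,40,0],[0,0,-0.1745]],[[-15,40,0],[0,0,-0.1745]],[[-12,40,0],[0,0,0]],[[0,0,0],[0,0,0]],[[0,0,0],[0,0,0]]]'
python3 - <<'E'
from h import *
c=snap("wrist","w7"); b=c["img"][:,:,::-1].copy(); print(get_obs()["tool_pos"],get_obs()["tcp_rot"])
ca,sa=np.cos(.211),np.sin(.211); W=lambda x,y,z:[548.8+ca*x-sa*y,82+sa*x+ca*y,z]
for P in [(-75,187.3,341.7),(75,187.3,341.7),(-45,187.3,341.7),(0,187.3,341.7)]: print(W(*P),fproj(c,W(*P)))
print([(round(r["score"],2),w(c,r["xyz"]).round().tolist()) for r in spot_in("handle","wrist")])
im=c["img"].astype(int); m=((im[:,:,0]>110)&(im[:,:,1]<60)&(im[:,:,2]<60)).astype(np.uint8)
n,l,s,ce=cv2.connectedComponentsWithStats(m); print([(s[i].tolist(),ce[i].round().tolist()) for i in range(1,n) if s[i,4]>80])
np.save("w7.npy",c["img"])
E
```

```text
time: 15.65
tool_pos: [476.4, 182.6, 402.3]
tcp_rot: [3.141, 0.001, 0.212]
contact_force: [0.0, 0.6, -1.0]
grip_width: 91.6
[476.59092986 182.05715539 402.32789853] [3.14119893e+00 8.00279872e-04 2.10548191e-01]
[np.float64(436.23564768302435), np.float64(249.4382172249209), 341.7] (np.float64(178.87137931001035), np.float64(257.7772684578257))
[np.float64(582.9089425595687), np.float64(280.8538911801025), 341.7] (np.float64(163.03289462426835), np.float64(35.304023536580615))
[np.float64(465.5703066583332), np.float64(255.72135201595722), 341.7] (np.float64(173.54671416995856), np.float64(218.5868344916978))
[np.float64(509.5722951212965), np.float64(265.14605420251166), 341.7] (np.float64(167.02521229889248), np.float64(152.67040805407407))
[(0.71, [538.0, 265.0, 353.0])]
[([147, 30, 25, 101, 2110], [159.0, 79.0]), ([153, 173, 26, 72, 1368], [166.0, 206.0])]
```

View pics/w7.png

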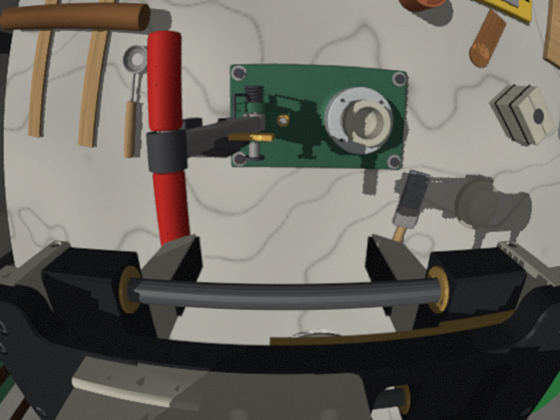

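Handle boss at (166,153) px, predicted (167,153): the model holds. Move over the −x grip, lower and pinch.

```bash
python3 -m handwheel '[[[-3,20,0],[0,0,0]],[[-5,30,0],[0,0,0]],[[-3,17,0],[0,0,0]],[[0,6,-8],[0,0,0]],[[0,0,-20],[0,0,0]],[[0,0,-20],[0,0,0]],[[0,0,-9],[0,0,0]],[[0,0,0],[0,0,0]],[[0,0,0],[0,0,0]]]'
```

```text
time: 16.88
tool_pos: [465.9, 255.1, 346.5]
tcp_rot: [-3.142, -0.001, 0.21]
contact_force: [0.7, 0.1, 0.1]
grip_width: 91.8
```

```bash
python3 -m handwheel '[[[0,0,0],[0,0,0]],[[0,0,0],[0,0,0]],[[0,0,0],[0,0,0]],[[0,0,0],[0,0,0]],[[0,0,0],[0,0,0]],[[0,0,0],[0,0,0]],[[0,0,0],[0,0,0]],[[0,0,0],[0,0,0]]]' 1
```

```text
time: 17.88
tool_pos: [465.3, 256.0, 345.8]
tcp_rot: [-3.14, -0.0, 0.211]
contact_force: [-0.3, 4.7, -0.0]
grip_width: 21.3
```

```bash
python3 -c "
import numpy as np
e=np.radians(np.r_[100,99,96,np.linspace(92,4,23),2,0]);y=-215*np.cos(e);z=215*np.sin(e)
P=np.round(np.c_[-.2094*y,.9778*y,z],1);D=np.diff(P,axis=0).round(1)
for i,d in enumerate(D): print(i,d.tolist(),np.degrees(e[i+1]).round(1))
print(P[-1]-P[0])"
```

```text
0 [0.8, -3.6, 0.7] 99.0
1 [2.3, -10.9, 1.4] 96.0
2 [3.1, -14.7, 1.1] 92.0
3 [3.2, -14.6, 0.0] 88.0
4 [3.1, -14.7, -1.1] 84.0
5 [3.1, -14.5, -2.1] 80.0
6 [3.1, -14.4, -3.1] 76.0
7 [3.0, -14.1, -4.1] 72.0
8 [3.0, -13.8, -5.2] 68.0
9 [2.8, -13.4, -6.1] 64.0
10 [2.8, -12.9, -7.0] 60.0
11 [2.7, -12.5, -8.0] 56.0
12 [2.5, -11.8, -8.8] 52.0
13 [2.4, -11.3, -9.6] 48.0
14 [2.3, -10.5, -10.4] 44.0
15 [2.1, -9.8, -11.2] 40.0
16 [1.9, -9.1, -11.8] 36.0
17 [1.8, -8.2, -12.5] 32.0
18 [1.6, -7.3, -13.0] 28.0
19 [1.3, -6.5, -13.5] 24.0
20 [1.2, -5.4, -13.9] 20.0
21 [1.0, -4.6, -14.2] 16.0
22 [0.7, -3.5, -14.6] 12.0
23 [0.6, -2.6, -14.8] 8.0
24 [0.3, -1.5, -14.9] 4.0
25 [0.1, -0.4, -7.5] 2.0
26 [0.0, -0.1, -7.5] 0.0
[  52.8 -246.7 -211.7]
```

```bash
python3 -m handwheel '[[[0.8,-3.6,0.7],[0,0,0]],[[2.3,-10.9,1.4],[0,0,0]],[[3.1,-14.7,1.1],[0,0,0]],[[3.2,-14.6,0],[0,0,0]],[[3.1,-14.7,-1.1],[0,0,0]],[[3.1,-14.5,-2.1],[0,0,0]],[[3.1,-14.4,-3.1],[0,0,0]],[[3,-14.1,-4.1],[0,0,0]],[[0,0,0],[0,0,0]],[[0,0,0],[0,0,0]]]'
```

```text
time: 19.12
tool_pos: [486.1, 154.5, 338.4]
tcp_rot: [-3.14, 0.002, 0.21]
contact_force: [-5.2, 3.2, 0.2]
grip_width: 21.2
```

```bash
python3 -m handwheel '[[[2,-13.8,-5.2],[0,0,0]],[[2.5,-13.4,-6.1],[0,0,0]],[[2.6,-12.9,-7],[0,0,0]],[[2.5,-12.5,-8],[0,0,0]],[[2.3,-11.8,-8.8],[0,0,0]],[[2.2,-11.3,-9.6],[0,0,0]],[[2.1,-10.5,-10.4],[0,0,0]],[[2,-9.8,-11.2],[0,0,0]],[[1.8,-9.1,-11.8],[0,0,0]],[[1.7,-8.2,-12.5],[0,0,0]],[[0,0,0],[0,0,0]],[[0,0,0],[0,0,0]]]'
```

```text
time: 20.62
tool_pos: [509.0, 41.6, 248.6]
tcp_rot: [-3.14, -0.001, 0.21]
contact_force: [-1.6, 5.3, 2.9]
grip_width: 21.1
```

```bash
python3 -m handwheel '[[[1.5,-7.3,-13],[0,0,0]],[[1.2,-6.5,-13.5],[0,0,0]],[[1.1,-5.4,-13.9],[0,0,0]],[[0.9,-4.6,-14.2],[0,0,0]],[[0.6,-3.5,-14.6],[0,0,0]],[[0.5,-2.6,-14.8],[0,0,0]],[[0.2,-1.5,-14.9],[0,0,0]],[[0,0,0],[0,0,0]],[[0,0,0],[0,0,0]]]'
```

```text
time: 21.75
tool_pos: [515.5, 9.8, 150.3]
tcp_rot: [-3.142, -0.002, 0.211]
contact_force: [-2.1, 4.1, 5.9]
grip_width: 21.1
```

```bash
python3 -m handwheel '[[[0,-0.4,-6],[0,0,0]],[[0,-0.1,-5],[0,0,0]],[[0,0,-3],[0,0,0]],[[0,0,-2],[0,0,0]],[[0,0,0],[0,0,0]],[[0,0,0],[0,0,0]]]'
```

```text
time: 22.5
tool_pos: [515.6, 9.2, 134.5]
tcp_rot: [3.141, -0.002, 0.211]
contact_force: [-1.1, 4.3, 6.7]
grip_width: 21.2
```

```bash
python3 -m handwheel '[[[0,0,-1],[0,0,0]],[[0,0,-1],[0,0,0]],[[0,0,0],[0,0,0]],[[0,0,0],[0,0,0]]]'
```

```text
time: 23.0
tool_pos: [515.7, 9.2, 133.4]
tcp_rot: [3.141, -0.003, 0.211]
contact_force: [-3.5, 4.4, 14.2]
grip_width: 21.3
```

```bash
python3 -m handwheel '[[[0,0,-0.7],[0,0,0]],[[0,0,0],[0,0,0]],[[0,0,0],[0,0,0]],[[0,0,0],[0,0,0]]]'
python3 - <<'E'
from h import *
ca,sa=np.cos(.208),np.sin(.208); W=lambda x,y,z:[548.8+ca*x-sa*y,82+sa*x+ca*y,z]
O=[]
for n,pr in(("scene",proj),("side",proj)):
    c=snap(n,n+"8"); out=c["img"][:,:,::-1].copy(); k=5
    u0,v0=map(int,pr(c,[549,80,100])); w2,h2=38,55
    out=cv2.resize(out[v0-h2:v0+h2,u0-w2:u0+w2],None,fx=k,fy=k,interpolation=cv2.INTER_CUBIC)
    L=[(W(32*np.cos(t),32*np.sin(t),110),(255,0,255)) for t in np.linspace(0,6.28,60)]+[(W(x,-65,130),(255,255,0)) for x in range(-75,76,5)]
    for P,col in L:
        u,v=pr(c,P); cv2.circle(out,(int((u-u0+w2)*k),int((v-v0+h2)*k)),1,col,-1)
    O.append(out)
cv2.imwrite("pics/c8.png",np.hstack(O)); print(O[0].shape)
o=get_obs(); print(o["tool_pos"],o["contact_force"],o["moment"],o["time"])
E
```

```text
time: 23.5
tool_pos: [515.7, 9.2, 133.1]
tcp_rot: [3.141, -0.003, 0.211]
contact_force: [-5.3, 4.4, 17.7]
grip_width: 21.0
(550, 380, 3)
[515.68218086   9.18578925 133.13861556] [-5.4421201   4.25389775 17.04190931] [ 0.65664969  0.91055747 -0.07741075] 23.6
```

View pics/c8.png

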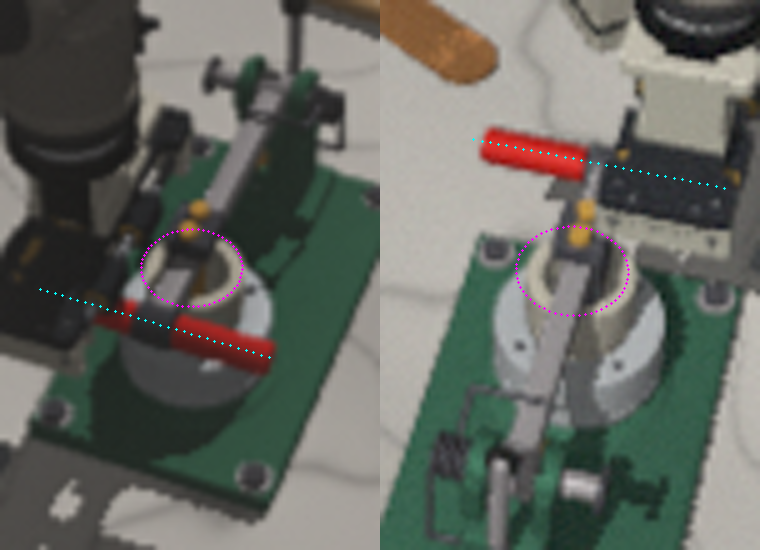

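Arm is level over the seated mould, the handle lies on the predicted stop line and the blade hangs inside the cavity. A brief hold to check stability, then hand in.

```bash
python3 -m handwheel '[[[0.6,0,-0.3],[0,0,0]],[[0,0,0],[0,0,0]],[[0,0,0],[0,0,0]],[[0,0,0],[0,0,0]],[[0,0,0],[0,0,0]],[[0,0,0],[0,0,0]]]' && python3 -c "
from plant import bot; print(bot.close_job())"
```

```text
time: 24.35
tool_pos: [515.7, 9.2, 133.0]
tcp_rot: [3.141, -0.002, 0.211]
contact_force: [-7.6, 4.9, 20.4]
grip_width: 21.1
the job is handed in; nothing more can be done
None
```

The cup mould is seated in the cup head, and the profile arm is down on its stop with the gripper still holding it there. I handed the job in at about 24 s of the 72 s allowed.

- **Mould:** it went into the ring upright and met the floor at TCP height 98.7 mm, against 99 mm expected. I let it go, and the wrist picture afterwards showed it centred at the right height, within about 1 mm.
- **Profile arm:** I pinched the red grip on the jigger's −x side and pulled it round its arc. The stop showed as a sharp rise in force, from about 7 N to 20 N within roughly 1.5 mm. The handle was then at about 129 mm, against 130 mm nominal, and the grip held steady in the last checks.
- **Blade:** the last pictures show the arm level and the blade inside the mould. I judged it clear from those pictures and the handle height; I did not measure the 4–8 mm gap.
- **Disagreements:** a sideways force of about 7 N along the handle remained at the end, and my last 0.6 mm correction made it slightly larger (5.4 to 7.6 N). The grip width read 62 mm on the 64 mm collar, but nothing slipped.
- **Other things on the bench:** I moved none of the other moulds, tools or pots, but I did not re-measure them individually at the end.

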